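Release the feeder's hidden catch and run the blank down to the stop

ROBOT

A 6-joint arm with a two-finger parallel gripper is mounted at the origin on a cart in front of the work surface, level with it; the furniture and walls round the work are solid. World frame = base frame: x ahead of the robot, y to its left, z up, the work surface at z = 0. Lengths are in m, angles in rad, forces in N, time in s.
With the tool pointing down it reaches from about 0.375 to 0.9 m from the base axis. Payload 3.1 kg.
Tool frame: the origin (TCP) lies between the finger pads; the fingertips stand 8 mm ahead of it and the grasp point (between the pads) lies 11 mm behind it; z points along the fingers, y is the line along which they close (so a half turn about z gives the same grasp; the last joint's range is limited). The gripper opens to 87 mm and grips with 3 to 60 N. Pads are 19 mm wide; open, the fingers measure 117 mm over their backs; the gripper's body (75 mm by 190 mm) begins 51 mm behind the grasp point.
Start: joints at [1.065, 0.527, 1.433, -0, 1.181, -0.178], TCP at [0.201, 0.592, 0.231] pointing down, gripper open.
Joint ranges: [-3.08, 3.08], [-0.75, 2.2], [0.22, 2.44], [-1.43, 4.57], [0, 2.65], [-2.85, 2.85]. Speed limits (rad/s): [2.79, 2.79, 3.14, 3.14, 3.14, 3.14].

INTERFACE

Orientations are given as a unit quaternion [x, y, z, w].
In Python, from rig import robot, vision, job gives the robot as it stands.
- The arm moves only by the shell command python3 -m handwheel 'ROWS' [OPENING] [FORCE]. ROWS is JSON, a list of rows, each a list of 4 numbers: the shift along the tool's x, y, z as a fraction of full scale, then the turn about the tool's z as a fraction of full scale. A call has 1 to 20 rows; each row is the pose to reach, as a shift and turn from the pose commanded when the call began, along the tool's axes at that moment, turning the shorter way round; what a row does not reach only later rows make up. Full scale, the value 1, is 300 mm for a shift and 2 pi rad for a turn. A row lasts 1/12 s, in which the tool goes at most 41.7 mm and 7.16 degrees, less where a joint would pass 70% of its speed; a pose out of reach is approached as far as the arm can. A call with a number of a shift or a turn outside -1 to 1 is refused whole. A call with a gripper value outside its range is refused whole. OPENING is the opening in per cent of the stroke, from 0 (shut) to 100 (fully open), set as the call begins (- or left out, the last holds). The fingers move at their own pace and stop on an object; FORCE is the grip in N (left out, the last holds). Time passes only in rows, so rows that repeat a pose let the fingers close. It gives the time, the measured TCP pose, the force, the opening and the grip force at its end, in the units of the state.
- robot.get_obs(): the state, without advancing time (a new reading comes with each control period).
- vision.camera(name): name is "scene" or "top" or "wrist"; returns a dict with "frame" (420x560x3 uint8, red, green, blue), "K" (3x3 intrinsics, pixels), "cam_to_world" (4x4, takes a point from camera to world coordinates); the wrist camera has in their place "hand_eye" (4x4, takes a point from camera to tool coordinates, whose origin is the TCP and whose axes are the flange's). Camera axes: x right, y down, z forward; pixel columns grow to the right and rows downward; lengths in m; the calibration is good to about 2 mm. A picture is of the moment at which its call begins: read the wrist's pose just before it. There is no depth.
- job.hand_in(): hands the job in; it is judged then, once.
Trained networks look in the newest picture that a camera, given by its name, has taken for a name from the list of things; names that differ only in an ending like _2 or _b are one class to them, and where a whole thing is asked for, a point or a joint stands for the part that bears it (a point fixed in the world has none). Each returns a list of dicts, best first, with "conf" (0 to 1); they miss things now and then, are a little off and sometimes report something else, mostly with a low value. They report only what shows in the picture. A call takes as long as a camera call. They do not tell look-alikes from the thing itself.
- vision.look_for(camera, label): "point" ([row, column] in pixels, amid what is visible of it).
- vision.outline_of(camera, label): "mask" (420x560 bool, what is visible of it) and "point" ([row, column] in pixels, amid what is visible of it).
The state is a dict: "time": time; "q": joint angles; "joint_velocities": joint speeds; "joint_torque": joint torques, N m; "position": TCP position; "tool_rot": TCP orientation; "ft_force": force on the tool from outside, world axes, zero at the start; "moment": the same for the moment, N m; "grip_width": finger opening in m; "grip_force": force on a finger pad.
Only numpy, scipy, OpenCV 4.12 (cv2) and the standard library are available. Lean on these libraries where they do the work, as an engineer would, in place of code of your own. Each camera call takes 0.05 s, during which the arm holds its last target. There are 200 camera calls.

TASK

The hardwood blank in the sloped feeder tray is held back by a steel gate. Slide a fingertip along the floor of the groove in the feeder's rail until a loose floor board gives way and the finger drops into the recess hidden under it, and press this catch fully down so that the gate sinks. Then push the blank down the tray, without lifting it out, until its end rests flush against the stop at the low end, and leave the other things on the worktop where they are.

Things in the scene. Friction and masses are not known exactly. Their poses are not given: they have to be found in the camera images.
- feeder: Feeder of plain pale wood, fixed to the worktop, 350 mm long (y), 150 wide: on the robot's side a level rail 56 mm wide, 67 mm high, with a finger groove in its top; parallel behind it the sloped tray. Origin: underside, mid-length. Axes: y along the feeder towards the tray's high end, x from rail to tray, z up. Things on it are at most 115 mm high.
- groove_mid (a point): Middle of the groove's length and width, on its floor; axes as the feeder. Groove: 160 mm long (y -80 to 80), 40 wide, 12 deep, closed at both ends. Its floor is of boards 44 mm long that look alike; one is loose and covers a hidden recess: the catch. Its centre is anywhere from y -45 to 45 (differs each time, not reported); the other boards are solid.
- catch (a joint): The loose floor board (43 x 40 mm): m pushed straight down, 0 as found (flush with the groove floor), 0.016 fully down. It gives way at about 3 N and stays where it is left. It works the gate: at 0.0112 the gate is level with the tray floor, at 0.016 6 mm below it.
- gate (a joint): Steel gate plate 6 mm thick across the tray at y 85 mm of the tray: m sunk, 0 as found (stands 14 mm above the tray floor), 0.020 fully sunk. Moved only by the catch, 1.25 times as far.
- tray: Sloped tray, part of the feeder, centre line 70 mm behind the groove's. Origin: foot of the stop's face, on the tray floor, mid-width. y uphill along the floor (9 degrees from level), x across away from the robot, z square off the floor. Inside 50 mm wide, floor y 0 to 320, open at the top end; side rails 18 mm above the floor. Stop: wooden board 14 mm thick, 32 mm high, at y below 0.
- blank_mid (a point): Reddish-brown hardwood blank, 130 x 40 x 30 mm (y, x, z), about 0.13 kg, lying lengthwise in the tray just uphill of the gate. Point: its centre, 15 mm above the tray floor. It stays where it is left on the slope. Against the stop, its centre is at y 65 mm of the tray.
- blank: The same blank; origin at the centre of its underside, same axes.
- brush: Bystander: bench brush with wooden handle, 230 mm long; origin under its centre.
- screw_tin: Bystander: round open tin with screws, 74 mm across, 34 mm high; origin under its centre.
- offcut_1: Bystander: long hardwood offcut, 50 x 230 x 22 mm; origin under its centre.
- pencil: Bystander: carpenter's pencil, 165 mm long, 8 mm thick; origin under its centre.
Not all that is in view belongs to the job. What is shaped like the blank but turquoise is not meant.

How it is judged:
On the way:
1. the catch is pressed fully down while the blank still waits uphill of the gate (value of joint catch above 0.014 m and y of blank_mid in the frame of tray above 0.13 m), for 0.1 s.
At the end, for the whole second after the job is handed in: The catch is down (over 14 of its 16 mm); the blank lies flat and lengthwise on the tray floor, at rest, its end against the stop within 4 mm (value of joint catch above 0.014 m and y of blank_mid in the frame of tray between 0.055 and 0.069 m and x of blank_mid in the frame of tray between -0.012 and 0.012 m and z of blank_mid in the frame of tray below 0.022 m and angle between the y axis of blank_mid and the y axis of tray, either way round below 0.1 rad and linear speed of blank below 0.01 m/s); the robot touches nothing.
It fails at once if the blank is lifted out of the tray (z of blank_mid in the frame of tray above 0.04 m).
It fails at once if a bystander (brush, tin of screws, long offcut or pencil) is moved more than 30 mm (distance of any of brush, screw_tin, offcut_1, pencil from where it was at the start of the episode above 0.03 m).
It also fails if it takes over 64 s, if anything falls off the work surface, if the arm or the gripper's body presses on something with over 40 N, if the wrist force passes 120 N, or if a joint passes its speed limit or range.

## Working session

There is one attempt and no reset: what is moved stays moved. The work goes in short steps, Python scripts to look and compute and a shell command to move; the robot and the scene stay as the last step left them, time stands still between calls to the robot, and variables do not carry over. Pictures are saved under pics/ and viewed, at most 10 in all, crops included, and the job is handed in when it is done.

```bash
mkdir -p pics; ls
cat > h.py <<'E'
import numpy as np, cv2
from rig import robot, vision, job
from scipy.spatial.transform import Rotation as R
def cam(n):
    o=robot.get_obs(); c=vision.camera(n)
    if n=="wrist":
        T=np.eye(4);T[:3,:3]=R.from_quat(o["tool_rot"]).as_matrix();T[:3,3]=o["position"]
        c["cam_to_world"]=T@np.array(c["hand_eye"])
    return c
def ray(c,p):
    T=np.array(c["cam_to_world"]);d=T[:3,:3]@np.linalg.inv(c["K"])@[p[1],p[0],1]
    return T[:3,3],d/np.linalg.norm(d)
def at_z(c,p,z):
    o,d=ray(c,p);return o+d*(z-o[2])/d[2]
def tri(rs):
    A=sum(np.eye(3)-np.outer(d,d) for o,d in rs);b=sum((np.eye(3)-np.outer(d,d))@o for o,d in rs)
    return np.linalg.solve(A,b)
def proj(c,X):
    T=np.linalg.inv(c["cam_to_world"]);p=T[:3,:3]@X+T[:3,3];p=c["K"]@p;return p[1]/p[2],p[0]/p[2]
def save(c,n): cv2.imwrite("pics/"+n,c["frame"][:,:,::-1])
E
python3 - <<'E'
from h import *
np.set_printoptions(precision=4,suppress=True)
o=robot.get_obs();print(o)
for n in("scene","top"):
    c=cam(n);save(c,n+"1.png");print(n,c["K"],c["cam_to_world"])
    for l in("feeder","blank","gate","tray","catch","groove_mid","brush","screw_tin","offcut_1","pencil"):
        print(l,[(np.round(r["point"]),round(r["conf"],2)) for r in vision.look_for(n,l)])
E
```

```text
pics
{'time': 0.0, 'q': array([ 1.0655,  0.5285,  1.4339,  0.    ,  1.1814, -0.1785]), 'joint_velocities': array([-0.0014, -0.0003,  0.0009,  0.0009, -0.0004, -0.0013]), 'joint_torque': array([ -0.001 , -44.0038, -17.6592,   0.0632,   0.0583,  -0.0002]), 'position': array([0.2003, 0.5913, 0.2296]), 'tool_rot': array([ 0.1627,  0.9867, -0.001 , -0.0004]), 'ft_force': array([ 0.9997, -0.2904,  0.4803]), 'moment': array([ 0.0252,  0.0249, -0.0171]), 'grip_force': 0.0, 'grip_width': 0.08682333708181507}
scene [[528.4547   0.     271.5812]
 [  0.     528.4547 212.1361]
 [  0.       0.       1.    ]] [[ 0.5396 -0.483   0.6896 -0.608 ]
 [-0.8419 -0.3018  0.4473 -0.7832]
 [-0.0079 -0.822  -0.5695  1.0217]
 [ 0.      0.      0.      1.    ]]
feeder [(array([233., 300.]), 0.93), (array([190., 193.]), 0.68)]
blank [(array([213., 308.]), 0.74), (array([275., 383.]), 0.72)]
gate []
tray [(array([214., 288.]), 0.93), (array([214., 309.]), 0.3)]
catch [(array([228., 290.]), 0.59)]
groove_mid [(array([236., 304.]), 0.68)]
brush [(array([218., 186.]), 0.65)]
screw_tin [(array([184., 225.]), 0.65), (a
[... 181 characters left out ...]
       1.    ]] [[-0.009  -0.9797  0.2     0.3343]
 [-1.      0.0094  0.0006 -0.0645]
 [-0.0025 -0.2    -0.9798  1.1221]
 [ 0.      0.      0.      1.    ]]
feeder [(array([214., 314.]), 0.73)]
blank [(array([226., 422.]), 0.9), (array([196., 320.]), 0.72), (array([261., 177.]), 0.68)]
gate [(array([209., 138.]), 0.5)]
tray [(array([208., 310.]), 0.59)]
catch [(array([226., 305.]), 0.58)]
groove_mid [(array([214., 313.]), 0.96)]
brush [(array([263., 175.]), 0.56)]
screw_tin [(array([178., 173.]), 0.62), (array([200., 319.]), 0.17)]
offcut_1 [(array([212., 139.]), 0.62), (array([208., 312.]), 0.47)]
pencil [(array([278., 283.]), 0.58), (array([211., 311.]), 0.48), (array([178., 174.]), 0.41)]
```

View pics/top1.png

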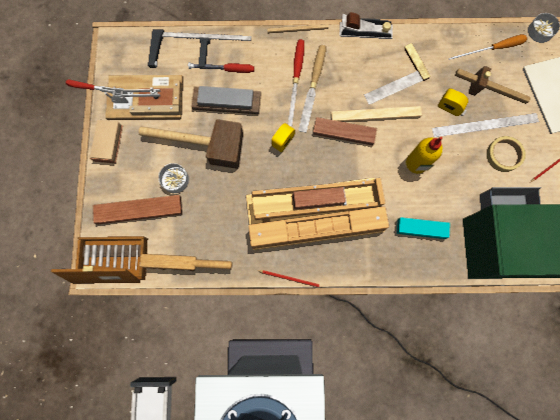

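View pics/scene1.png

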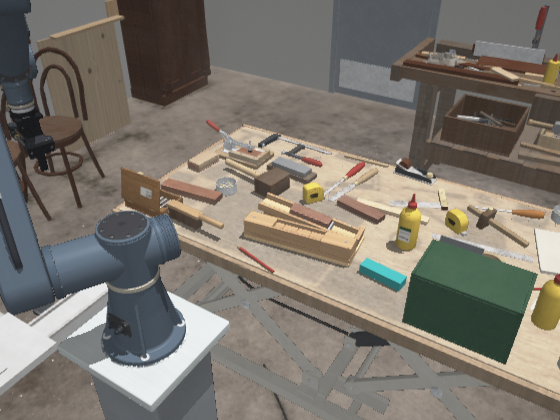

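Run:
```python
import cv2
a=cv2.resize(cv2.imread("pics/top1.png")[160:270,240:400],None,fx=3.7,fy=3.7,interpolation=2)
b=cv2.resize(cv2.imread("pics/scene1.png")[170:290,220:380],None,fx=3.7,fy=3.7,interpolation=2)
cv2.imwrite("pics/crop1.png",a);cv2.imwrite("pics/crop2.png",b)
```

```text
(no output)
```

View pics/crop1.png

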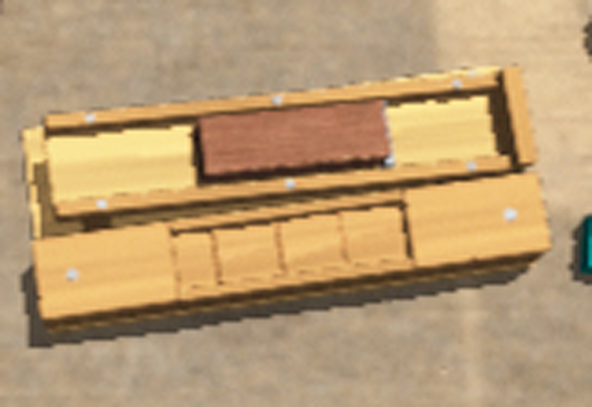

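The picked target is the reddish blank in the tray at top (196,320). Look-alikes are the turquoise block (226,424), the red offcut (131,345) and the long offcut (209,138). The crop confirms the blank lies in the tray, with the gate at its right end at crop (390,160) and the stop at the far right (520,115). The groove shows board seams at crop columns 215, 280 and 342.

View pics/crop2.png

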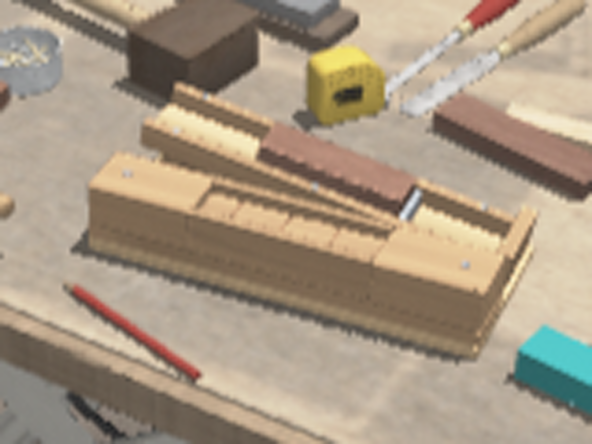

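Run:
```python
from h import *
np.set_printoptions(precision=4,suppress=True)
c=cam("top")
for n,(x,y) in dict(NL=(42,318),NR=(548,248),FR=(533,175),FL=(35,240),gFL=(172,232),gFR=(403,193),gNR=(412,262),gNL=(178,298),s1=(217,285),s2=(282,275),s3=(345,266)).items():
    print(n,at_z(c,(160+y/3.7,240+x/3.7),.067 if n[0]!='s' else .057)[:2])
for n,(x,y) in dict(NL=(205,115),FL=(197,178),NR=(385,103),FR=(387,160)).items():
    print(n,at_z(c,(160+y/3.7,240+x/3.7),.1)[:2])
print(R.from_quat(robot.get_obs()["tool_rot"]).as_matrix())
```

```text
NL [0.4661 0.0156]
NR [ 0.5105 -0.3266]
FR [ 0.5611 -0.3193]
FL [0.5193 0.0207]
gFL [ 0.5239 -0.0723]
gFR [ 0.5494 -0.23  ]
gNR [ 0.5018 -0.2342]
gNL [ 0.4788 -0.0758]
s1 [ 0.4888 -0.1026]
s2 [ 0.4952 -0.1469]
s3 [ 0.501 -0.19 ]
NL [ 0.5971 -0.0949]
FL [ 0.5541 -0.089 ]
NR [ 0.6042 -0.2153]
FR [ 0.5651 -0.2151]
[[-0.9471  0.321  -0.    ]
 [ 0.321   0.9471  0.    ]
 [ 0.      0.     -1.    ]]
```

Crop 2 agrees with the top view: rail corners at NL (90,188), FL (117,153) and NR (490,287), and the blank is uphill of the shining gate at (410,205). I'll move over it in two legs, closing the gripper as I go.

```bash
python3 -m handwheel '[[-0.85,-0.96,0,0],[-0.85,-0.96,0,0],[-0.85,-0.96,0,0],[-0.85,-0.96,0,0],[-0.85,-0.96,0,0],[-0.85,-0.96,0,0],[-0.85,-0.96,0,0],[-0.85,-0.96,0,0],[-0.85,-0.96,0,0],[-0.85,-0.96,0,0],[-0.85,-0.96,0,0],[-0.85,-0.96,0,0]]' 0 20
python3 -m handwheel '[[-0.93,-1,0,-0.0736],[-0.93,-1,0,-0.0736],[-0.93,-1,0,-0.0736],[-0.93,-1,0,-0.0736],[-0.93,-1,0,-0.0736],[-0.93,-1,0,-0.0736],[-0.93,-1,0,-0.0736],[-0.93,-1,0,-0.0736],[-0.93,-1,0,-0.0736],[-0.93,-1,0,-0.0736],[-0.93,-1,0,-0.0736],[-0.93,-1,0,-0.0736],[-0.93,-1,0,-0.0736],[-0.93,-1,0,-0.0736]]'
python3 - <<'E'
from h import *
np.set_printoptions(precision=4,suppress=True)
c=cam("wrist");save(c,"w1.png");print(c["cam_to_world"])
s=cam("scene");t=cam("top")
for n,a,b in(("NL",(90,188),(42,318)),("FL",(117,153),(35,240)),("NR",(490,287),(548,248)),("blankNR",(405,218),(387,160)),("blankFR",(417,185),(385,103)),("blankFL",(270,125),(205,115))):
    print(n,tri([ray(s,(170+a[1]/3.7,220+a[0]/3.7)),ray(t,(160+b[1]/3.7,240+b[0]/3.7))]))
E
```

```text
time: 2.15
position: [0.3499, 0.2374, 0.2307]
tool_rot: [0.164, 0.986, 0.0, -0.0]
ft_force: [-0.3, 0.1, 0.7]
grip_width: 0.0153
grip_force: 0.0
time: 3.32
position: [0.5172, -0.1339, 0.23]
tool_rot: [-0.069, 0.998, 0.001, -0.001]
ft_force: [-0.5, 0.5, -0.9]
grip_width: 0.0004
grip_force: 0.0
[[-0.1382  0.9528  0.2703  0.4428]
 [ 0.9904  0.1322  0.0404 -0.1459]
 [ 0.0028  0.2733 -0.9619  0.3852]
 [ 0.      0.      0.      1.    ]]
NL [0.4666 0.0156 0.0641]
FL [0.5184 0.0216 0.0675]
NR [ 0.5117 -0.3283  0.0719]
blankNR [ 0.5761 -0.2231  0.0573]
blankFR [ 0.6116 -0.2189  0.0686]
blankFL [ 0.5949 -0.0905  0.094 ]
```

View pics/w1.png

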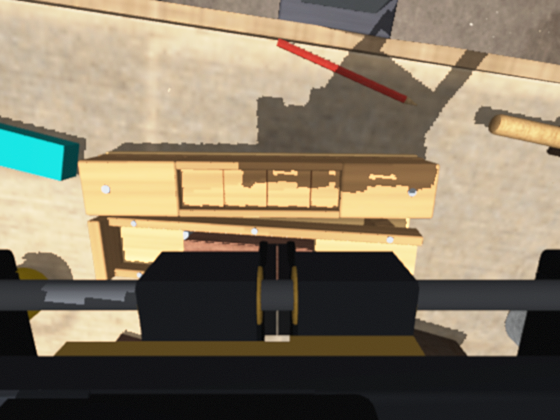

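The wrist view shows the groove at cols 180–340, rows 168–209, with seams at cols 224, 267 and 310. The gate shows at (186,236).

Run:
```python
from h import *
np.set_printoptions(precision=4,suppress=True)
c=cam("wrist")
q={k:at_z(c,p,z)[:2] for k,p,z in (("g1",(168,180),.067),("g2",(171,339),.067),("g3",(209,340),.067),("g4",(209,179),.067),("s1",(209,224),.055),("s2",(209,267),.055),("s3",(209,310),.055),("r1",(160,80),.067),("r2",(162,436),.067),("r3",(218,434),.067),("r4",(214,80),.067))}
for k,v in q.items():print(k,v)
print("groove",np.mean([q["g%d"%i] for i in(1,2,3,4)],0),"rail",np.mean([q["r%d"%i] for i in(1,2,3,4)],0))
d=q["r2"]-q["r1"]+q["r3"]-q["r4"];print(np.degrees(np.arctan2(-d[0],d[1])))
p=np.array([.5135,-.153]);u=np.array([-np.sin(np.radians(7.7)),np.cos(np.radians(7.7))])
for s in("s1","s2","s3","g1","g2"):print(s,(q[s]-p)@u)
o=robot.get_obs();Rm=R.from_quat(o["tool_rot"]).as_matrix();print(o["position"],Rm.T@(np.r_[p,0.]-np.r_[o["position"][:2],0])/.3)
print(np.degrees(np.arctan2(-Rm[0,1],Rm[1,1])))
```

```text
g1 [ 0.5056 -0.231 ]
g2 [ 0.4873 -0.0783]
g3 [ 0.5248 -0.0701]
g4 [ 0.547  -0.2295]
s1 [ 0.5445 -0.1865]
s2 [ 0.5384 -0.1423]
s3 [ 0.5322 -0.0981]
r1 [ 0.5112 -0.3264]
r2 [0.4658 0.0125]
r3 [0.521  0.0257]
r4 [ 0.566  -0.3276]
groove [ 0.5162 -0.1522] rail [ 0.516  -0.1539]
7.445645594357034
s1 -0.03731545396379439
s2 0.007300826070717716
s3 0.05193705495836868
g1 -0.07623886730196289
g2 0.07751829286942637
[ 0.5171 -0.1344  0.2306] [ 0.0205 -0.0596 -0.    ]
7.907469774279776
```

```bash
python3 -m handwheel '[[-0.015,-0.111,0,0.001],[-0.015,-0.111,0.13,0.001],[-0.015,-0.111,0.26,0.001],[-0.015,-0.111,0.38,0.001],[-0.015,-0.111,0.46,0.001],[-0.015,-0.111,0.5,0.001],[-0.015,-0.111,0.527,0.001],[-0.015,-0.111,0.527,0.001],[-0.015,-0.111,0.527,0.001]]'
python3 -m handwheel '[[0,0,0.01,0],[0,0,0.016,0],[0,0,0.022,0],[0,0,0.028,0],[0,0,0.032,0],[0,0,0.032,0],[0,0,0.032,0]]'
```

```text
time: 4.27
position: [0.5269, -0.1684, 0.0728]
tool_rot: [-0.065, 0.998, -0.0, 0.0]
ft_force: [-0.9, -0.6, 1.1]
grip_width: 0.0006
grip_force: 0.0
time: 4.85
position: [0.5267, -0.1689, 0.0634]
tool_rot: [-0.065, 0.998, -0.0, 0.0]
ft_force: [0.2, 1.0, 5.9]
grip_width: 0.0006
grip_force: 2.4
```

```bash
python3 -m handwheel '[[0,0,-0.015,0],[0.015,0.002,-0.015,0],[0.033,0.004,-0.015,0],[0.033,0.004,-0.015,0],[0.033,0.004,-0.007,0],[0.033,0.004,0,0],[0.033,0.004,0.004,0],[0.033,0.004,0.008,0],[0.033,0.004,0.008,0],[0.033,0.004,0.008,0]]'
```

```text
time: 5.68
position: [0.5164, -0.1689, 0.0633]
tool_rot: [-0.065, 0.998, -0.0, 0.0]
ft_force: [-5.4, 1.0, 24.1]
grip_width: 0.0003
grip_force: 12.0
```

Solid here. I'll ease off and slide uphill along the groove to the next board.

```bash
python3 -m handwheel '[[0,0,-0.006,0],[0,0.025,-0.006,0],[0,0.05,-0.006,0],[0,0.075,-0.006,0],[0,0.1,-0.006,0],[0,0.125,-0.006,0],[0,0.15,-0.006,0],[0,0.15,-0.006,0],[0,0.15,0,0],[0,0.15,0.006,0],[0,0.15,0.01,0],[0,0.15,0.01,0]]'
```

```text
time: 6.68
position: [0.5102, -0.1242, 0.0568]
tool_rot: [-0.065, 0.998, 0.0, -0.001]
ft_force: [-0.5, -0.4, 0.7]
grip_width: 0.0003
grip_force: 0.0
```

It gave way. I'll press it fully home.

```bash
python3 -m handwheel '[[0,0,0.01,0],[0,0,0.02,0],[0,0,0.028,0],[0,0,0.034,0],[0,0,0.038,0],[0,0,0.038,0],[0,0,0.038,0]]'
```

```text
time: 7.27
position: [0.5104, -0.1243, 0.0473]
tool_rot: [-0.065, 0.998, -0.0, -0.0]
ft_force: [-3.3, 1.4, 13.3]
grip_width: 0.0004
grip_force: 7.1
```

Catch down. Lift, back off a little, and look at the blank.

```bash
python3 -m handwheel '[[0,0,-0.02,0],[0,0,-0.08,0],[0,0,-0.2,0],[0,0,-0.33,0],[0.1,0,-0.45,0],[0.2,0,-0.55,0],[0.3,0,-0.6,0],[0.3,0,-0.6,0],[0.3,0,-0.6,0],[0.3,0,-0.6,0]]'
python3 - <<'E'
from h import *
c=cam("wrist");save(c,"w2.png");print(robot.get_obs()["position"])
t=cam("top");save(t,"t2.png")
for n in("wrist","top"):print([(np.round(r["point"]),round(r["conf"],2)) for r in vision.look_for(n,"blank")])
E
```

```text
time: 8.1
position: [0.4221, -0.1363, 0.226]
tool_rot: [-0.064, 0.998, -0.0, 0.001]
ft_force: [0.2, 0.0, 0.6]
grip_width: 0.0004
grip_force: 0.0
[ 0.42226625 -0.13615505  0.22549296]
[(array([232.,  40.]), 0.69), (array([336., 275.]), 0.43)]
[(array([227., 426.]), 0.73), (array([195., 325.]), 0.56), (array([205., 293.]), 0.41)]
```

View pics/w2.png

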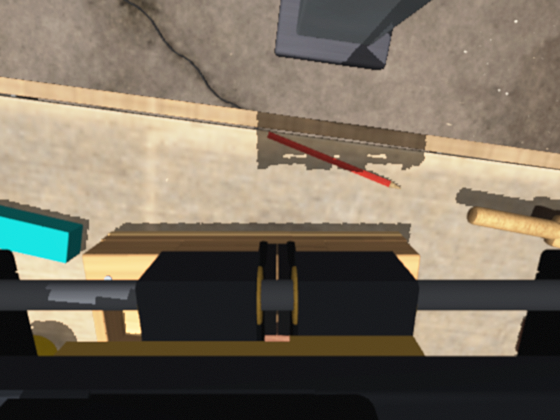

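The wrist camera looks on the robot's side, so the body hides the tray here. Move beyond the tray instead.

```bash
python3 -m handwheel '[[-0.12,0.03,0,0],[-0.25,0.06,0,0],[-0.38,0.1,0,0],[-0.5,0.14,0,0],[-0.62,0.15,0,0],[-0.72,0.153,0,0],[-0.75,0.153,0,0],[-0.75,0.153,0,0],[-0.75,0.153,0,0]]'
python3 - <<'E'
from h import *
c=cam("wrist");save(c,"w3.png");print(robot.get_obs()["position"])
for r in vision.outline_of("wrist","blank"):
    print(np.round(r["point"]),round(r["conf"],2),cv2.boxPoints(cv2.minAreaRect(np.argwhere(r["mask"]).astype(np.float32))).round(1).tolist())
E
```

```text
time: 9.05
position: [0.6378, -0.0609, 0.2244]
tool_rot: [-0.065, 0.998, 0.0, -0.002]
ft_force: [-0.6, -0.6, 0.6]
grip_width: 0.0007
grip_force: 0.0
[ 0.6370695  -0.06113014  0.22474515]
[129. 184.] 0.75 [[106.0, 106.0], [154.0, 106.0], [154.0, 256.0], [106.0, 256.0]]
```

View pics/w3.png

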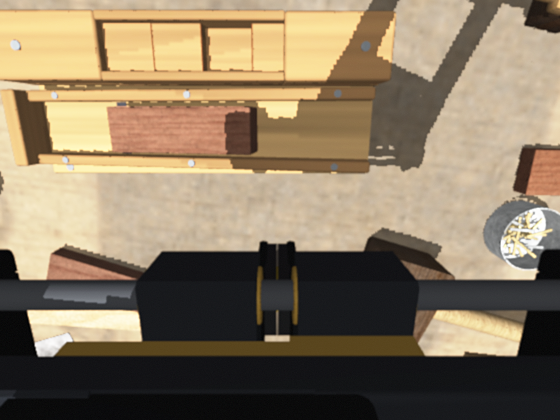

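The wrist view shows the gate sunk. The blank lies at rows 106–154, cols 107–256, with its uphill end at col ~255 and free floor uphill to col 372.

Run:
```python
from h import *
np.set_printoptions(precision=4,suppress=True)
c=cam("wrist")
for n,p,z in(("endN",(106,253),.094),("endF",(153,256),.094),("lowN",(106,108),.074),("lowF",(151,110),.074),("railN up",(95,374),.1),("railF up",(162,372),.1),("floorend",(128,371),.085)):print(n,at_z(c,p,z))
t=cam("top")
print("tri far-up corner",tri([ray(c,(153,256)),ray(t,(160+115/3.7,240+203/3.7))]))
o=robot.get_obs();Rm=R.from_quat(o["tool_rot"]).as_matrix();print(Rm[:,:2].T, o["position"])
```

```text
endN [ 0.5586 -0.0923  0.094 ]
endF [ 0.5966 -0.0855  0.094 ]
lowN [ 0.5749 -0.2206  0.074 ]
lowF [ 0.6144 -0.2191  0.074 ]
railN up [0.5377 0.0035 0.1   ]
railF up [0.5907 0.013  0.1   ]
floorend [0.5634 0.0106 0.085 ]
tri far-up corner [ 0.5963 -0.0894  0.1006]
[[-0.9918 -0.1281  0.0015]
 [-0.1281  0.9918  0.0005]] [ 0.6372 -0.0616  0.2259]
```

```bash
python3 -m handwheel '[[0.1,0.012,0,0],[0.207,0.025,0,0],[0.207,0.025,0.06,0],[0.207,0.025,0.18,0],[0.207,0.025,0.3,0],[0.207,0.025,0.38,0],[0.207,0.025,0.42,0],[0.207,0.025,0.446,0],[0.207,0.025,0.446,0],[0.207,0.025,0.446,0]]'
python3 -m handwheel '[[0,-0.015,0.002,0],[0,-0.03,0.005,0],[0,-0.045,0.007,0],[0,-0.06,0.009,0],[0,-0.075,0.012,0],[0,-0.09,0.014,0],[0,-0.105,0.017,0],[0,-0.12,0.019,0],[0,-0.135,0.021,0],[0,-0.15,0.024,0],[0,-0.165,0.026,0],[0,-0.18,0.028,0],[0,-0.195,0.031,0],[0,-0.21,0.033,0],[0,-0.21,0.033,0],[0,-0.21,0.033,0]]'
python3 - <<'E'
from h import *
c=cam("top");cv2.imwrite("pics/t3.png",cv2.resize(c["frame"][160:270,230:400,::-1],None,fx=3.7,fy=3.7,interpolation=2))
E
```

```text
time: 10.08
position: [0.5762, -0.0622, 0.0928]
tool_rot: [-0.064, 0.998, -0.0, 0.0]
ft_force: [0.6, -0.4, 0.6]
grip_width: 0.0003
grip_force: 0.0
time: 11.42
position: [0.5844, -0.1248, 0.0823]
tool_rot: [-0.064, 0.998, -0.0, 0.0]
ft_force: [-1.1, -0.1, 0.1]
grip_width: 0.0005
grip_force: 0.0
```

View pics/t3.png

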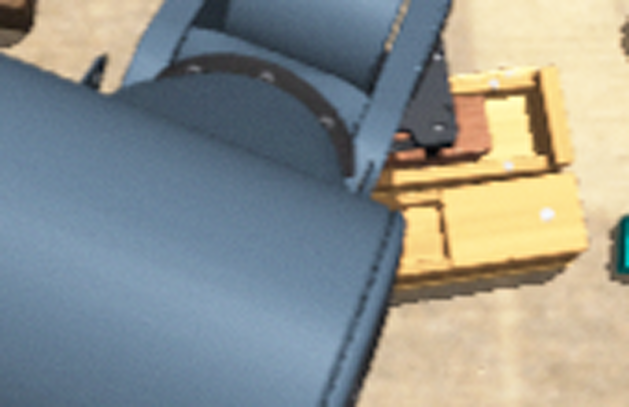

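The blank's low end is at crop col ~490 and the stop face near 535, so it's moving. Continue, then creep until contact.

```bash
python3 -m handwheel '[[0,-0.015,0.002,0],[0,-0.03,0.005,0],[0,-0.045,0.007,0],[0,-0.06,0.009,0],[0,-0.075,0.012,0],[0,-0.085,0.0135,0],[0,-0.085,0.0135,0],[0,-0.085,0.0135,0]]'
python3 -m handwheel '[[0,-0.007,0.001,0],[0,-0.013,0.002,0],[0,-0.02,0.003,0],[0,-0.02,0.003,0],[0,-0.02,0.003,0]]'
```

```text
time: 12.13
position: [0.5876, -0.1501, 0.0782]
tool_rot: [-0.064, 0.998, -0.0, 0.0]
ft_force: [0.8, 0.5, 0.3]
grip_width: 0.0005
grip_force: 0.0
time: 12.55
position: [0.5884, -0.1558, 0.0774]
tool_rot: [-0.065, 0.998, -0.0, 0.0]
ft_force: [-0.6, -0.3, -0.1]
grip_width: 0.0005
grip_force: 0.0
```

```bash
python3 -m handwheel '[[0,-0.004,0.001,0],[0,-0.008,0.001,0],[0,-0.012,0.002,0],[0,-0.012,0.002,0],[0,-0.012,0.002,0]]'
python3 -m handwheel '[[0,-0.004,0.001,0],[0,-0.007,0.001,0],[0,-0.007,0.001,0],[0,-0.007,0.001,0]]'
python3 -m handwheel '[[0,-0.004,0.001,0],[0,-0.007,0.001,0],[0,-0.007,0.001,0],[0,-0.007,0.001,0]]'
```

```text
time: 12.97
position: [0.5889, -0.1593, 0.0768]
tool_rot: [-0.065, 0.998, -0.0, 0.0]
ft_force: [0.8, 0.5, -0.2]
grip_width: 0.0008
grip_force: 0.0
time: 13.3
position: [0.5891, -0.1614, 0.0764]
tool_rot: [-0.065, 0.998, -0.0, -0.0]
ft_force: [1.0, 0.7, 0.4]
grip_width: 0.0007
grip_force: 0.0
time: 13.63
position: [0.5894, -0.1635, 0.0762]
tool_rot: [-0.065, 0.998, -0.0, 0.0]
ft_force: [0.3, -0.3, 0.8]
grip_width: 0.0001
grip_force: 0.0
```

```bash
python3 -m handwheel '[[0,-0.004,0.001,0],[0,-0.007,0.001,0],[0,-0.007,0.001,0],[0,-0.007,0.001,0]]'
python3 -m handwheel '[[0,-0.004,0.001,0],[0,-0.007,0.001,0],[0,-0.007,0.001,0],[0,-0.007,0.001,0]]'
python3 - <<'E'
from h import *
c=cam("top");cv2.imwrite("pics/t4.png",cv2.resize(c["frame"][160:230,300:400,::-1],None,fx=6,fy=6,interpolation=2))
E
```

```text
time: 13.97
position: [0.5897, -0.1656, 0.0759]
tool_rot: [-0.065, 0.998, -0.0, 0.0]
ft_force: [-0.1, 0.8, -0.0]
grip_width: 0.0003
grip_force: 0.0
time: 14.3
position: [0.5899, -0.1676, 0.0755]
tool_rot: [-0.065, 0.998, -0.0, 0.0]
ft_force: [0.2, 0.5, -0.7]
grip_width: 0.0003
grip_force: 0.2
```

View pics/t4.png

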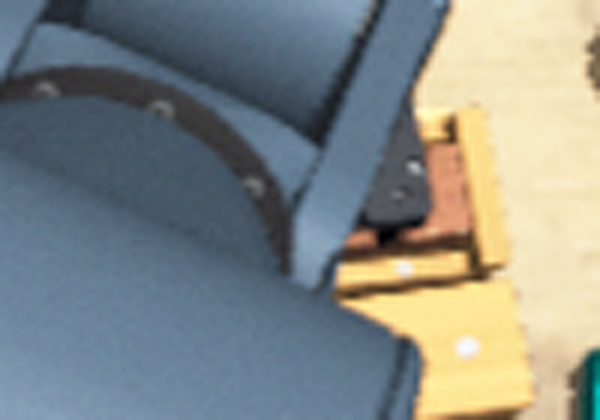

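The blank's low end is at crop col ~468, next to the stop face at ~470, so contact is near or made. Creep until the force rises.

```bash
python3 -m handwheel '[[0,-0.004,0.001,0],[0,-0.007,0.001,0],[0,-0.007,0.001,0],[0,-0.007,0.001,0]]'
python3 -m handwheel '[[0,-0.004,0.001,0],[0,-0.007,0.001,0],[0,-0.007,0.001,0],[0,-0.007,0.001,0]]'
```

```text
time: 14.68
position: [0.5899, -0.1678, 0.0755]
tool_rot: [-0.064, 0.998, 0.001, -0.0]
ft_force: [0.9, 4.6, 3.6]
grip_width: 0.0002
grip_force: 2.9
time: 15.02
position: [0.5899, -0.1679, 0.0755]
tool_rot: [-0.064, 0.998, 0.003, -0.001]
ft_force: [1.2, 10.4, 5.7]
grip_width: 0.0004
grip_force: 5.4
```

Position has stalled and the force has risen to 10 N, so it's seated at the stop. Retreat uphill and up, and check.

```bash
python3 -m handwheel '[[0,0.015,-0.003,0],[0,0.035,-0.006,0],[0,0.06,-0.03,0],[0,0.06,-0.12,0],[0,0.06,-0.25,0],[0,0.06,-0.38,0],[-0.1,0.1,-0.45,0],[-0.2,0.15,-0.5,0],[-0.25,0.2,-0.5,0],[-0.25,0.2,-0.5,0],[-0.25,0.2,-0.5,0],[-0.25,0.2,-0.5,0]]'
python3 - <<'E'
from h import *
c=cam("wrist");save(c,"w5.png");print(robot.get_obs()["ft_force"])
E
```

```text
time: 16.02
position: [0.6559, -0.1025, 0.2244]
tool_rot: [-0.065, 0.998, -0.0, -0.001]
ft_force: [0.3, -0.1, 0.4]
grip_width: 0.0004
grip_force: 0.0
[-0.24399664 -0.48869353 -0.03452621]
```

View pics/w5.png

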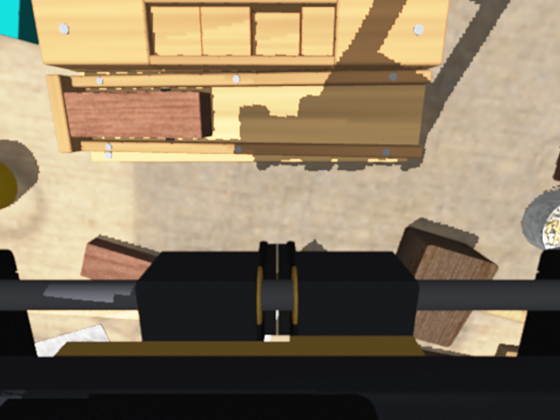

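The blank lies flat against the stop (cols 65–212, rows 92–138), the catch is still down, and the arm is clear. Handing in.

```bash
python3 -c "
from rig import job
print(job.hand_in())"
```

```text
the job is handed in; nothing more can be done
None
```

I pressed the catch fully down (about 16 mm), pushed the blank down the tray until it seated against the stop, and handed the job in with the arm clear at about 16 s; the hand-in returned no verdict.

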